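# Switch a shaker drive to linear mode with a flat screwdriver

## Robot

A 6-joint arm with a two-finger parallel gripper is mounted at the origin on the work surface. World frame = base frame: x ahead of the robot, y to its left, z up, the work surface at z = 0. Lengths are in m, angles in rad, forces in N, time in s.
With the tool pointing down it reaches from about 0.225 to 0.725 m from the base axis. Payload 3.1 kg.
Tool frame: the origin (TCP) lies on the mounting face of the last link; the fingertips stand 173 mm ahead of it and the grasp point (between the pads) lies 155 mm ahead of it; z points along the fingers, y is the line along which they close (so a half turn about z gives the same grasp; the last joint's range is limited). The gripper opens to 85 mm and grips with 20 to 120 N. Pads are 22 mm wide; open, the fingers measure 114 mm over their backs; the gripper's body (76 mm by 85 mm) begins 54 mm behind the grasp point. The pads swing forward as they close: fully open they stand 13 mm farther back than shut.
Start: joints at [-0.128, 0.048, 0.099, 1.622, 0, 1.443], TCP at [0.525, -0, 0.405] pointing down, gripper open.
Joint ranges: [-2.91, 2.91], [-0.99, 1.94], [-1.21, 1.42], [-2.12, 2.29], [-1.49, 1.47], [-3.14, 3.14]. Speed limits (rad/s): [2.79, 2.79, 3.14, 3.14, 3.14, 3.14].

## Interface

Orientations are given as a unit quaternion [x, y, z, w].
In Python, from plant import robot gives the robot as it stands.
- The arm moves only by the shell command python3 -m creep 'ROWS' [FORCE]. ROWS is JSON, a list of rows, each an object with "travel": the shift along the tool's x, y, z scaled (see below), a list of three; "twist": the turn about the tool's z scaled (see below); "grip": the opening, from 0 (shut) to 1 (fully open). In form: [{"travel": [tx, ty, tz], "twist": twist, "grip": grip}, ...]. A call has 1 to 8 rows; each row shifts and turns the commanded pose from where the row before left it, along the tool's axes as they then stand; what a row does not reach is not made up. The controller multiplies each number of a shift by 50 cm and each number of a turn by 45 degrees. A row lasts 1/12 s, in which the tool goes at most 41.7 mm and 7.16 degrees, less where a joint would pass 70% of its speed; a pose out of reach is approached as far as the arm can. A call with a number of a shift or a turn outside -1 to 1 is refused whole. A call with a gripper value outside its range is refused whole. The fingers move at their own pace and stop on an object; FORCE is the grip in N (left out, the last holds). Time passes only in rows, so rows that do not move let the fingers close. It gives the time, the measured TCP pose, the force, the opening and the grip force at its end, in the units of the state.
- robot.get_obs(): the state, without advancing time (a new reading comes with each control period).
- robot.camera(name): name is "scene" or "side" or "wrist"; returns the picture (420x560x3 uint8, red, green, blue); there is no depth.
- robot.get_calibration(name): a dict with "camera_matrix" (3x3 intrinsics, pixels), "R" (3x3) and "t" (3): a world point X has camera coordinates R X + t; the wrist camera has in their place "tool_from_camera" (4x4, takes a point from camera to tool coordinates, whose origin is the TCP and whose axes are the flange's). Camera axes: x right, y down, z forward; pixel columns grow to the right and rows downward; lengths in m; the calibration is good to about 2 mm. The wrist camera is an equidistant fisheye: a pixel r from the principal point sees the ray r / f radians off the axis. A picture is of the moment at which its call begins: read the wrist's pose just before it. get_calibration takes no time and is no camera call.
- robot.close_job(): hands the job in; it is judged then, once.
Trained networks look in the newest picture that a camera, given by its name, has taken for a name from the list of things; names that differ only in an ending like _2 or _b are one class to them, and where a whole thing is asked for, a point or a joint stands for the part that bears it (a point fixed in the world has none). Each returns a list of dicts, best first, with "confidence" (0 to 1); they miss things now and then, are a little off and sometimes report something else, mostly with a low value. They report only what shows in the picture. A call takes as long as a camera call. They do not tell look-alikes from the thing itself.
- robot.recognise(query, camera): "rect" ([left, top, right, bottom] in pixels, round what is visible of it).
The state is a dict: "time": time; "q": joint angles; "dq": joint speeds; "tau": joint torques, N m; "ee_pos": TCP position; "tcp_rot": TCP orientation; "ft_force": force on the tool from outside, world axes, zero at the start; "wrist_torque": the same for the moment, N m; "grip_width": finger opening in m; "grip_force": force on a finger pad.
Only numpy, scipy, OpenCV 4.12 (cv2) and the standard library are available. Lean on these libraries where they do the work, as an engineer would, in place of code of your own. Each camera call takes 0.05 s, during which the arm holds its last target. There are 200 camera calls.

## Task

Switch the water-bath shaker over to its other mode: slide the clear guard on the control unit fully open by its yellow tab, take the blue-handled flat screwdriver from its stand and with its blade turn the slotted orange selector a quarter turn clockwise, until its white pointer stands at the green mark. Then put the screwdriver back into the stand hole it came from, upright and all the way down, and after that slide the guard fully shut again. Leave the red driver and everything else on the bench where it is.

Things in the scene. Friction and masses are not known exactly. Their poses are not given: they have to be found in the camera images.
- unit: Shaker control unit, fixed: white box 180 (x) x 270 (y) x 60 mm high, grey top. Origin: centre of its underside; x points away from the robot, y to the robot's left (turned by a yaw up to 0.3 rad). On top, at x 0, y -60 mm, the selector sits in a fixed black bezel ring (50 mm outside, 12 mm high). Two guard rails 16 mm high run along y at x -45 and +45 mm.
- green_mark (a point): The green mark on the unit's top, beside the bezel, 32 mm from the selector's axis towards unit -y. (A blue mark lies likewise towards unit +x.)
- selector (a joint): Angle of the slotted selector, rad, growing clockwise seen from above. 0: white pointer at the blue mark (unit +x); pi/2: pointer at the green mark (unit -y). It starts between 0 and 0.2, is held by light friction (0.04 N m, no spring, no detents) and has end stops at 0 and at pi/2 + 0.1.
- slot (a point): Point on the selector's upright turning axis at its top face, 72 mm above the bench. Its frame turns with the selector: x along the slot towards the white pointer, z up. Orange disc, 36 mm diameter; slot 26 mm long (closed ends), 5 mm wide, 8 mm deep, mouth chamfered to 10 mm wide over the top 2.5 mm.
- guard (a joint): Travel of the clear sliding guard, m: 0 fully shut (over the selector; starts between 0 and 0.005), 0.09 fully open (stop). It grows along unit +y. Friction 1.5 N, stays where it is left.
- guard_tab (a point): Centre of the top of the guard's yellow tab, 111.5 mm above the bench; axes as the unit's. Tab 30 mm (x) x 12 mm (y) x 32 mm tall, to be pinched along y. It stands on the clear guard plate, 96 (x) x 76 (y) x 3 mm, top 79.5 mm above the bench, 30 mm towards +y from the plate's centre. Shut, the plate is centred over the selector.
- driver: Flat screwdriver, blue handle, 90 to 160 g, 163 mm long, starting upright in its stand hole, handle up. Origin: centre of the blade's tip; z runs from tip to handle. Blade 14 mm wide (its x), 3 mm thick (its y); shaft 10 mm diameter; ferrule 16 mm diameter from 58 to 70 mm above the tip; flange 36 mm diameter from 70 to 76 mm; then the handle.
- driver_handle (a point): Middle of the screwdriver's handle, 118 mm above the blade's tip; axes as the driver's. The handle runs from 76 to 160 mm above the tip, 26 mm (x) by 24 mm (y), flat sided; the flats that face y are parallel to the blade's broad faces.
- stand: Grey driver stand, fixed: block 130 (x) x 64 (y) x 82 mm high, two square through-holes 20 x 20 mm at x = -35 mm (flat screwdriver) and x = +35 mm (red cross-head driver). Origin: centre of its underside. It stands to the right or the left of the unit; its yaw is up to 0.5 rad either way, the screwdriver's up to 0.4 rad from the stand's.
- stand_hole (a point): Centre of the mouth of the screwdriver's hole, on the stand's top face, 82 mm above the bench; axes as the stand's. Fully down, the driver's flange rests on the stand and the blade's tip is 70 mm below this point.
- crosshead: Red-handled cross-head driver in the stand's other hole, 141 mm long, its handle top about 153 mm above the bench. Origin at its tip. To be left alone.
- rack: White tube rack, fixed, 130 x 64 x 60 mm high, on the other side of the control unit from the driver stand. Origin: centre of its underside.
- tube0: Clear tube with blue cap, 99 mm long, 15 mm diameter (cap 19 mm), standing in the rack, top about 109 mm above the bench. Origin: centre of its underside. To be left alone.
- tube1: As tube0.
- tube2: As tube0.
- reagent: Amber bottle, 60 mm diameter, 130 mm tall; origin: centre of its underside. To be left alone.
- beaker: Glass beaker, 70 mm diameter, 85 mm tall; origin: centre of its underside. To be left alone.
- tipbox: Blue pipette-tip box with clear lid, 82 x 122 x 65 mm; origin: centre of its underside. To be left alone.
- dish: Glass culture dish, 94 mm diameter, 16 mm tall; origin: centre of its underside. To be left alone.
Mind the look-alikes: they are no part of the job. Of the things shaped like the driver, the blue one is meant. Leave any purple look-alike of the stand alone.

How it is judged:
On the way, in this order (a step that is already met when the one before it is completed fails the run):
1. the guard is slid fully open (value of joint guard above 0.078 m), for 0.1 s.
2. the screwdriver's blade is in the selector's slot (z of driver in the frame of slot below -0.004 m and horizontal distance between driver and slot below 0.007 m), for 0.1 s.
3. the selector is turned to the green mark by the blade in its slot (all of step 2 and value of joint selector above 1.43 rad), for 0.1 s.
4. the screwdriver is back in its hole, all the way down and upright, let go (horizontal distance between driver and stand_hole below 0.008 m and z of driver in the frame of stand_hole below -0.062 m and angle between driver's own z axis and vertical below 0.12 rad and contact force between the fingers and driver below 0.1 N), for 0.2 s.
5. the guard is fully shut (value of joint guard below 0.006 m), for 0.2 s.
At the end, for the whole second after the job is handed in: The selector's angle is above 1.43 rad (pointer within about 8 degrees of the green mark, or past it to the stop), the guard is within 6 mm of shut, and the screwdriver rests upright (within 0.12 rad) in its own stand hole, tip at least 62 mm below the hole's mouth and within 8 mm of its axis (value of joint selector above 1.43 rad and value of joint guard below 0.006 m and horizontal distance between driver and stand_hole below 0.008 m and z of driver in the frame of stand_hole below -0.062 m and angle between driver's own z axis and vertical below 0.12 rad and linear speed of driver below 0.02 m/s); the robot touches nothing.
It fails at once if the red driver, a tube or another thing on the bench is displaced by more than 30 mm (distance of any of crosshead, tube0, tube1, tube2, reagent, beaker, tipbox, dish from where it was at the start of the episode above 0.03 m).
It fails at once if a bystander is tipped over (angle between any of crosshead, tube0, tube1, tube2, reagent, beaker, tipbox, dish's own z axis and vertical above 0.5 rad).
It also fails if it takes over 72 s, if anything falls off the work surface, if the arm or the gripper's body presses on something with over 40 N, if the wrist force passes 120 N, or if a joint passes its speed limit or range.

## Working session

There is one attempt and no reset: what is moved stays moved. The work goes in short steps, Python scripts to look and compute and a shell command to move; the robot and the scene stay as the last step left them, time stands still between calls to the robot, and variables do not carry over. Pictures are saved under pics/ and viewed, at most 10 in all, crops included, and the job is handed in when it is done.

```bash
ls; mkdir -p pics
python3 - <<'E'
from plant import robot
import cv2,numpy as np
np.set_printoptions(precision=4,suppress=True)
o=robot.get_obs();print(o)
ims=[]
for c in ["scene","side","wrist"]:
    im=robot.camera(c);cv2.imwrite(f"pics/{c}0.png",im[:,:,::-1])
    print(c,robot.get_calibration(c))
    for q in ["unit","driver","stand","guard_tab","slot","green_mark"]:
        try: print(c,q,[( [round(v) for v in r["rect"]],round(r["confidence"],2)) for r in robot.recognise(q,c)][:3])
        except Exception as e: print(q,e)
E
```

```text
pics
{'time': 0.0, 'q': array([-0.1278,  0.0487,  0.0976,  1.622 , -0.    ,  1.443 ]), 'dq': array([ 0.0005, -0.001 ,  0.0016,  0.0014, -0.0006,  0.0003]), 'tau': array([  0.0003, -33.878 ,  32.0017,   0.0204,  -0.0002,   0.    ]), 'ee_pos': array([0.5248, 0.    , 0.4035]), 'tcp_rot': array([ 0.7071,  0.7071, -0.0007, -0.0009]), 'ft_force': array([ 0.3584, -0.8237, -0.0713]), 'wrist_torque': array([-0.0001, -0.0395,  0.0065]), 'grip_force': 0.0, 'grip_width': 0.08535623861051886}
scene {'camera_matrix': array([[433.49  ,   0.    , 287.5374],
       [  0.    , 433.49  , 205.6385],
       [  0.    ,   0.    ,   1.    ]]), 'R': array([[-0.6429,  0.7659, -0.0082],
       [ 0.508 ,  0.4183, -0.753 ],
       [-0.5733, -0.4883, -0.6579]]), 't': array([ 0.3379, -0.1821,  1.5438])}
scene unit [([222, 191, 332, 289], 0.73), ([373, 231, 412, 296], 0.18)]
scene driver [([396, 211, 408, 245], 0.79), ([410, 199, 430, 247], 0.74)]
scene stand [([370, 233, 415, 293], 0.94), ([410, 280, 448, 351], 0.57)]
scene guard_tab [([242, 197, 286, 225], 0.68)]
scene slot [([135, 199, 180, 246], 0.21)]
scene gr
[... 486 characters left out ...]
0.79), ([182, 122, 225, 157], 0.75)]
side guard_tab [([280, 201, 319, 235], 0.89)]
side slot []
side green_mark [([279, 202, 320, 235], 0.65), ([247, 174, 342, 271], 0.58), ([271, 138, 293, 161], 0.45)]
wrist {'camera_matrix': array([[325.1923,   0.    , 280.6607],
       [  0.    , 325.1923, 206.1   ],
       [  0.    ,   0.    ,   1.    ]]), 'tool_from_camera': array([[-0.0002, -0.9494, -0.314 ,  0.0811],
       [ 1.    , -0.0001, -0.0004, -0.0008],
       [ 0.0004, -0.314 ,  0.9494,  0.0315],
       [ 0.    ,  0.    ,  0.    ,  1.    ]])}
wrist unit [([217, 33, 441, 307], 0.74)]
wrist driver []
wrist stand []
wrist guard_tab [([254, 204, 371, 289], 0.73)]
wrist slot []
wrist green_mark []
```

Run:
```python
import cv2,numpy as np
a=cv2.imread("pics/scene0.png");b=cv2.imread("pics/side0.png")
A=cv2.resize(a[150:380,120:480],(800,511),interpolation=cv2.INTER_CUBIC);cv2.imwrite("pics/sc_crop.png",A)
```

```text
(no output)
```

View pics/sc_crop.png

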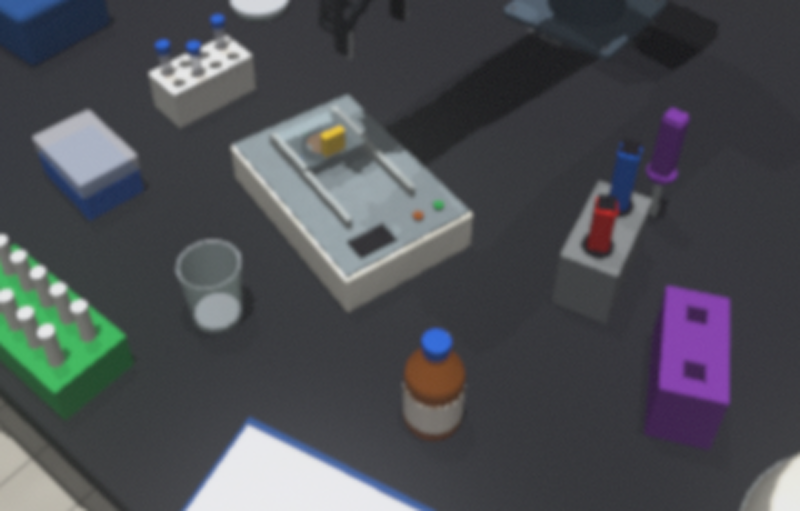

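View pics/wrist0.png

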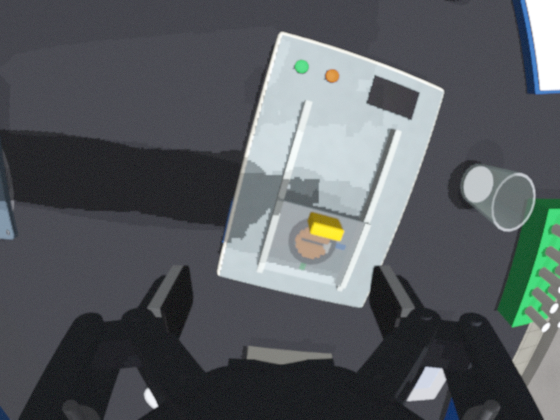

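The first picture shows the grey stand at about scene (395,262), holding the blue driver at (402,231) and the red driver at (391,251). A purple look-alike driver stands at (422,215) and a purple stand at (432,315). Only the blue driver in the grey stand fits the description. The wrist picture shows the unit's top corners at (280,33), (442,92), (362,306) and (219,275), and the yellow tab at (327,227).

```bash
cat > h.py <<'E'
import numpy as np,cv2
from plant import robot
from scipy.spatial.transform import Rotation as Ro
from scipy.optimize import least_squares
np.set_printoptions(precision=4,suppress=True)
def wpose():
    o=robot.get_obs();T=np.eye(4);T[:3,:3]=Ro.from_quat(o["tcp_rot"]).as_matrix();T[:3,3]=o["ee_pos"]
    return T
def ray(cam,px,T=None):
    c=robot.get_calibration(cam);K=c["camera_matrix"];u=(np.array(px,float)-K[:2,2])/[K[0,0],K[1,1]]
    if cam=="wrist":
        th=np.hypot(*u);d=np.r_[u/max(th,1e-9)*np.sin(th),np.cos(th)]
        M=T@c["tool_from_camera"];return M[:3,3],M[:3,:3]@d
    d=np.r_[u,1];return -c["R"].T@c["t"],c["R"].T@(d/np.linalg.norm(d))
def onz(cam,px,z,T=None):
    o,d=ray(cam,px,T);return (o+d*(z-o[2])/d[2])[:2]
def proj(cam,X,T=None):
    c=robot.get_calibration(cam);K=c["camera_matrix"]
    if cam=="wrist":
        p=np.linalg.inv(T@c["tool_from_camera"])@np.r_[X,1];r=np.hypot(p[0],p[1]);th=np.arctan2(r,p[2])
        return K[:2,2]+K[0,0]*th*p[:2]/max(r,1e-9)
    p=c["R"]@X+c["t"];return (K@p/p[2])[:2]
def blobs(im,lo,hi,amin=15):
    m=cv2.inRange(cv2.cvtColor(im,cv2.COLOR_RGB2HSV),lo,hi)
    n,l,s,c=cv2.connectedComponentsWithStats(m)
    return [(c[i].round(1),s[i][:5]) for i in range(1,n) if s[i][4]>=amin]
E
python3 - <<'E'
from h import *
T=wpose()
rd=lambda c:cv2.imread(f"pics/{c}0.png")[:,:,::-1].copy()
C=np.array([onz("wrist",p,0.06,T) for p in [(280,33),(442,92),(362,306),(219,275)]]);print(C)
e1=C[1]-C[0];e2=C[0]-C[3];e3=C[1]-C[2];print(np.linalg.norm([e1,e2,e3,C[2]-C[3]],axis=1),C.mean(0))
print("yaw",np.arctan2(e1[1],e1[0]),np.arctan2(-e2[0],e2[1]),np.arctan2(-e3[0],e3[1]))
w=rd("wrist");print("yel",blobs(w,(22,150,120),(34,255,255)));print("green",blobs(w,(45,100,60),(80,255,255),8))
for c in ["scene","side"]:
    print(c,"blue",blobs(rd(c),(105,120,50),(122,255,255)),"red",blobs(rd(c),(0,150,60),(6,255,255)))
for c,p in [("wrist",(327,227))]: print(onz(c,p,0.1115,T))
E
```

```text
[[ 0.5235  0.1487]
 [ 0.6894  0.1006]
 [ 0.6216 -0.1488]
 [ 0.4548 -0.1041]]
[0.1728 0.262  0.2584 0.1727] [ 0.5723 -0.0009]
yaw -0.2824657466950718 -0.26537113473090285 -0.26542825295997896
yel [(array([324.8, 226.5]), array([308, 213,  36,  28, 673], dtype=int32))]
green [(array([301.1,  66.2]), array([295,  60,  13,  13, 139], dtype=int32)), (array([530.9, 263.6]), array([ 497,  199,   63,  129, 4352], dtype=int32))]
scene blue [(array([221.3,  21.9]), array([ 171,    0,   94,   59, 3815], dtype=int32)), (array([307.3,  67.4]), array([303,  58,   8,  18,  98], dtype=int32)), (array([138.4, 154. ]), array([ 108,  128,   60,   50, 1744], dtype=int32)), (array([217.3, 158.7]), array([214, 156,   7,   7,  37], dtype=int32)), (array([192.7, 170.1]), array([189, 167,   8,   7,  41], dtype=int32)), (array([206.3, 170.4]), array([203, 168,   7,   6,  34], dtype=int32)), (array([ 57.9, 225. ]), array([   5,  187,  102,   77, 4096], dtype=int32)), (array([400.9, 228.5]), array([395, 215,  14,  30, 231], dtype=int32)), (array([164. , 236.5]), array([139, 221,  45,  28, 350], dtype=int32)), (
[... 211 characters left out ...]
int32))]
side blue [(array([325.1, 152.6]), array([300, 140,  59,  24, 216], dtype=int32)), (array([191.8, 158.1]), array([184, 146,  15,  27, 267], dtype=int32)), (array([518.3, 267.3]), array([ 470,  218,   90,   99, 3680], dtype=int32)), (array([408.6, 265.4]), array([385, 243,  55,  40, 541], dtype=int32)), (array([365. , 273.8]), array([361, 270,  10,   9,  61], dtype=int32)), (array([385.3, 278.5]), array([381, 274,  10,  10,  69], dtype=int32)), (array([351.5, 295.9]), array([349, 291,   6,  10,  36], dtype=int32)), (array([492. , 389.4]), array([ 438,  342,  114,   78, 4453], dtype=int32))] red [(array([211.1, 151.6]), array([207, 143,   9,  18, 121], dtype=int32))]
[ 0.5646 -0.0248]
```

View pics/side0.png

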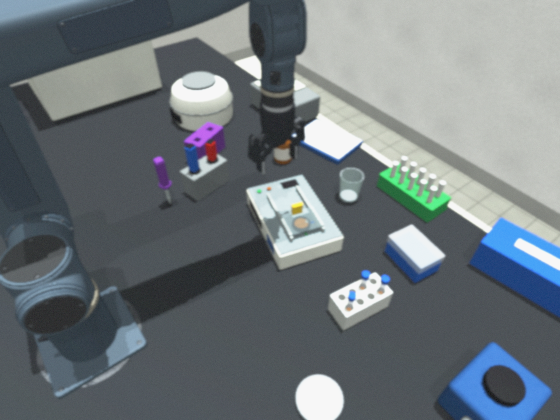

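```bash
python3 -m creep '[{"travel":[-0.05,0.06,0.04],"twist":-0.159,"grip":0.6},{"travel":[0,0,0],"twist":-0.159,"grip":0.6},{"travel":[0,0,0],"twist":-0.159,"grip":0.6},{"travel":[0,0,0],"twist":-0.159,"grip":0.6},{"travel":[0,0,0],"twist":-0.159,"grip":0.6},{"travel":[0,0,0],"twist":-0.159,"grip":0.6},{"travel":[0,0,0],"twist":-0.159,"grip":0.6},{"travel":[0,0,0],"twist":-0.159,"grip":0.6}]' 30
python3 -m creep '[{"travel":[0,0,0.05],"twist":-0.159,"grip":0.6},{"travel":[0,0,0.05],"twist":-0.159,"grip":0.6},{"travel":[0,0,0],"twist":-0.06,"grip":0.6},{"travel":[0,0,0],"twist":0,"grip":0.6},{"travel":[0,0,0],"twist":0,"grip":0.6}]'
python3 - <<'E'
from h import *
def tri(a,b):
    (o1,d1),(o2,d2)=ray(*a),ray(*b)
    s=np.linalg.lstsq(np.c_[d1,-d2],o2-o1,rcond=None)[0];p,q=o1+s[0]*d1,o2+s[1]*d2
    return (p+q)/2,np.linalg.norm(p-q)
print("blue",tri(("scene",(400.9,228.5)),("side",(191.8,158.1))))
print("red",tri(("scene",(390.4,252.1)),("side",(211.1,151.6))))
T=wpose();im=robot.camera("wrist");cv2.imwrite("pics/w1.png",im[:,:,::-1]);print(T)
for c,s in blobs(im,(22,150,120),(34,255,255)):print(c,s,onz("wrist",c,0.1115,T))
E
```

```text
time: 1.72
ee_pos: [0.5535, -0.0238, 0.3856]
tcp_rot: [0.279, 0.96, -0.0, -0.0]
ft_force: [1.1, 0.7, -0.1]
grip_width: 0.0514
grip_force: 0.0
time: 2.13
ee_pos: [0.5535, -0.0238, 0.3357]
tcp_rot: [0.138, 0.99, -0.0, -0.0]
ft_force: [0.6, -0.5, 0.9]
grip_width: 0.0513
grip_force: 0.0
blue (array([0.4291, 0.2852, 0.1303]), np.float64(0.002467280658702513))
red (array([0.4992, 0.2994, 0.1133]), np.float64(0.0013779313362359358))
[[-0.9621  0.2729 -0.0002  0.5535]
 [ 0.2729  0.9621  0.     -0.0238]
 [ 0.0002 -0.     -1.      0.3357]
 [ 0.      0.      0.      1.    ]]
[276.2 241.5] [268 215  17  53 844] [ 0.5588 -0.0281]
```

View pics/w1.png

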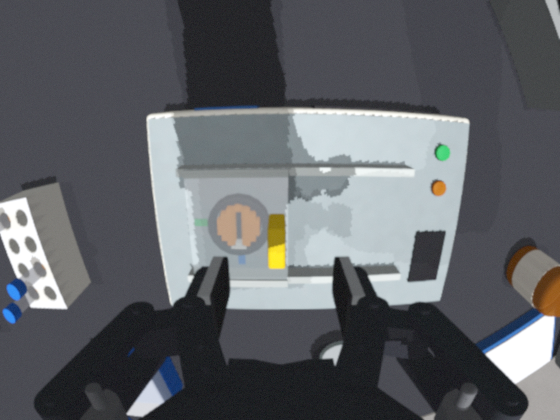

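The picture shows the selector at (238,226) under the clear guard, the green mark at (200,222), the blue mark at (241,258) and the yellow tab at (276,241). The tab sits between the fingers, so I'm going down to pinch it.

```bash
python3 -m creep '[{"travel":[-0.018,0,0.05],"twist":0,"grip":0.6},{"travel":[0,0,0.05],"twist":0,"grip":0.6},{"travel":[0,0,0.045],"twist":0,"grip":0.6},{"travel":[0,0,0],"twist":0,"grip":0.6},{"travel":[0,0,0],"twist":0,"grip":0},{"travel":[0,0,0],"twist":0,"grip":0},{"travel":[0,0,0],"twist":0,"grip":0},{"travel":[0,0,0],"twist":0,"grip":0}]' 30
python3 -m creep '[{"travel":[0,0,0],"twist":0,"grip":0},{"travel":[0,0,0],"twist":0,"grip":0},{"travel":[0,0,0],"twist":0,"grip":0}]'
```

```text
time: 2.85
ee_pos: [0.5631, -0.0265, 0.2662]
tcp_rot: [0.137, 0.991, -0.0, 0.002]
ft_force: [-1.1, -0.3, 2.2]
grip_width: 0.0111
grip_force: 34.4
time: 3.1
ee_pos: [0.5631, -0.0265, 0.2662]
tcp_rot: [0.137, 0.991, -0.0, 0.003]
ft_force: [-0.5, -0.7, 6.1]
grip_width: 0.0113
grip_force: 34.8
```

```bash
python3 -m creep '[{"travel":[0,0.02,0],"twist":0,"grip":0},{"travel":[0,0.03,0],"twist":0,"grip":0},{"travel":[0,0.03,0],"twist":0,"grip":0},{"travel":[0,0.03,0],"twist":0,"grip":0},{"travel":[0,0.03,0],"twist":0,"grip":0},{"travel":[0,0.025,0],"twist":0,"grip":0},{"travel":[0,0.012,0],"twist":0,"grip":0},{"travel":[0,0,0],"twist":0,"grip":0}]'
python3 -m creep '[{"travel":[0,0,0],"twist":0,"grip":0},{"travel":[0,0,0],"twist":0,"grip":0}]'
```

```text
time: 3.77
ee_pos: [0.5868, 0.0581, 0.2661]
tcp_rot: [0.137, 0.991, -0.003, 0.002]
ft_force: [-2.6, -6.9, 7.3]
grip_width: 0.0113
grip_force: 34.9
time: 3.93
ee_pos: [0.5867, 0.0577, 0.2661]
tcp_rot: [0.137, 0.99, -0.002, 0.002]
ft_force: [-2.1, -4.9, 7.8]
grip_width: 0.0114
grip_force: 34.9
```

```bash
python3 -m creep '[{"travel":[0,0,0],"twist":0,"grip":0.6},{"travel":[0,0,0],"twist":0,"grip":0.6},{"travel":[0,0,0],"twist":0,"grip":0.6},{"travel":[0,0,-0.06],"twist":0,"grip":0.6},{"travel":[0,0,-0.08],"twist":0,"grip":0.6},{"travel":[0,0,-0.08],"twist":0,"grip":0.6},{"travel":[0,0,-0.05],"twist":0,"grip":0.6}]'
python3 -m creep '[{"travel":[0.053,0.044,0],"twist":0,"grip":0.6},{"travel":[0.053,0.044,0],"twist":0,"grip":0.6},{"travel":[0.053,0.044,0],"twist":0,"grip":0.6},{"travel":[0.053,0.044,0],"twist":0,"grip":0.6},{"travel":[0.053,0.044,0],"twist":0,"grip":0.6},{"travel":[0.053,0.044,0],"twist":0,"grip":0.6},{"travel":[0.053,0.044,0],"twist":0,"grip":0.6},{"travel":[0.053,0.044,0],"twist":0,"grip":0.6}]'
python3 -m creep '[{"travel":[0,0,0],"twist":0,"grip":0.6},{"travel":[0,0,0],"twist":0,"grip":0.6},{"travel":[0,0,0],"twist":0,"grip":0.6}]'
python3 - <<'E'
from h import *
T=wpose();im=robot.camera("wrist");cv2.imwrite("pics/w2.png",im[:,:,::-1]);print(T)
np.save("T2.npy",T)
print("blue",blobs(im,(105,120,40),(122,255,255)),"red",blobs(im,(0,150,50),(6,255,255)))
cv2.imwrite("pics/w2c.png",cv2.resize(im[100:360,100:460],(800,578),interpolation=cv2.INTER_CUBIC)[:,:,::-1])
E
```

```text
time: 4.52
ee_pos: [0.5863, 0.0593, 0.4022]
tcp_rot: [0.137, 0.991, 0.001, 0.002]
ft_force: [0.5, 0.8, 0.7]
grip_width: 0.0513
grip_force: 0.0
time: 5.18
ee_pos: [0.4285, 0.2873, 0.3979]
tcp_rot: [0.137, 0.991, 0.0, -0.0]
ft_force: [0.7, -0.2, -0.1]
grip_width: 0.0512
grip_force: 0.0
time: 5.43
ee_pos: [0.4298, 0.2861, 0.3979]
tcp_rot: [0.137, 0.991, -0.0, -0.0]
ft_force: [0.9, -0.2, 0.2]
grip_width: 0.0514
grip_force: 0.0
[[-0.9627  0.2706 -0.0002  0.4298]
 [ 0.2706  0.9627 -0.0004  0.2861]
 [ 0.     -0.0004 -1.      0.3979]
 [ 0.      0.      0.      1.    ]]
blue [(array([282.3, 218.4]), array([ 262,  191,   46,   58, 1366], dtype=int32)), (array([ 62.1, 271.2]), array([ 46, 266,  33,  12, 246], dtype=int32)), (array([ 41.3, 381.2]), array([ 31, 375,  22,  14, 187], dtype=int32))] red [(array([314.1, 267.5]), array([ 298,  244,   35,   48, 1099], dtype=int32))]
```

View pics/w2c.png

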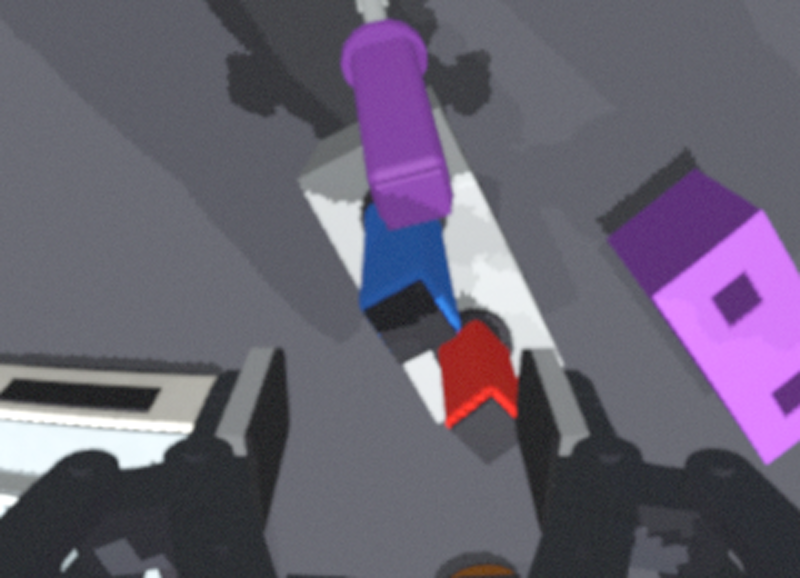

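The crop shows the blue driver in the grey stand: its black top has corners at crop (362,308), (418,281), (458,328) and (400,362), and the red driver is at (480,380). This confirms the blue driver is the one in the grey stand. The purple look-alike stands behind it, towards the robot.

Run:
```python
from h import *
T=np.load("T2.npy")
P=np.array([onz("wrist",(100+x*.45,100+y*.45),0.1745,T) for x,y in [(362,308),(418,281),(458,328),(400,362)]])
print(P,P.mean(0))
for i in range(4):
    e=P[(i+1)%4]-P[i];print(np.linalg.norm(e),np.arctan2(e[1],e[0]))
S=np.array([onz("wrist",(100+x*.45,100+y*.45),0.082,T) for x,y in [(302,190),(438,424),(562,366),(470,172)]])
e=S[1]-S[0];print("stand",S,np.arctan2(e[1],e[0]));e=S[2]-S[3];print(np.arctan2(e[1],e[0]))
def rd(c): return cv2.imread(f"pics/{c}0.png")[:,:,::-1].copy()
def tri(a,b):
    (o1,d1),(o2,d2)=ray(*a),ray(*b)
    s=np.linalg.lstsq(np.c_[d1,-d2],o2-o1,rcond=None)[0];p,q=o1+s[0]*d1,o2+s[1]*d2
    return (p+q)/2,np.linalg.norm(p-q)
for c in("scene","side"):print(blobs(rd(c),(130,90,40),(155,255,255)))
print("purple top",tri(("scene",(424,201)),("side",(160,159))),"bottom",tri(("scene",(416,246)),("side",(169,204))))
```

```text
[[0.4305 0.2741]
 [0.4268 0.2919]
 [0.4444 0.2993]
 [0.4506 0.2798]] [0.4381 0.2863]
0.01827637115558122 1.7790139278968502
0.019108877641949545 0.3982872221605082
0.02047468388594168 -1.2600307138925402
0.020915970211974493 -2.860666144134415
stand [[0.4118 0.2489]
 [0.5351 0.2741]
 [0.5213 0.336 ]
 [0.4231 0.3168]] 0.20167787971012915
0.19300136001088036
[(array([420.3, 215.5]), array([410, 198,  21,  35, 424], dtype=int32)), (array([430. , 314.8]), array([ 410,  278,   39,   74, 2380], dtype=int32))]
[(array([206.3, 137.4]), array([183, 122,  42,  36, 752], dtype=int32)), (array([161.6, 172.5]), array([153, 156,  19,  33, 340], dtype=int32))]
purple top (array([0.3403, 0.2934, 0.1644]), np.float64(0.0063160737439694765)) bottom (array([ 0.3311,  0.2986, -0.0052]), np.float64(0.011073054600195911))
```

```bash
python3 -m creep '[{"travel":[0,0,0],"twist":-0.146,"grip":0.6},{"travel":[0,0,0],"twist":-0.146,"grip":0.6},{"travel":[0,0,0],"twist":-0.146,"grip":0.6},{"travel":[0,0,0],"twist":-0.146,"grip":0.6},{"travel":[0,0,0],"twist":-0.146,"grip":0.6},{"travel":[-0.009,-0.002,0.04],"twist":0,"grip":0.6},{"travel":[0,0,0.05],"twist":0,"grip":0.6},{"travel":[0,0,0.04],"twist":0,"grip":0.6}]' 60
python3 -m creep '[{"travel":[0,0,0],"twist":0,"grip":0.6},{"travel":[0,0,0],"twist":0,"grip":0.6}]'
python3 - <<'E'
from h import *
T=wpose();im=robot.camera("wrist");print(T,robot.get_obs()["q"])
np.save("T3.npy",T)
cv2.imwrite("pics/w3c.png",cv2.resize(im[100:360,100:460],(800,578),interpolation=cv2.INTER_CUBIC)[:,:,::-1])
E
```

```text
time: 6.15
ee_pos: [0.4357, 0.285, 0.3321]
tcp_rot: [-0.147, 0.989, -0.0, 0.0]
ft_force: [-0.4, 0.1, 0.4]
grip_width: 0.0513
grip_force: 0.0
time: 6.32
ee_pos: [0.4347, 0.285, 0.3318]
tcp_rot: [-0.148, 0.989, -0.001, -0.002]
ft_force: [-0.1, 0.7, 0.9]
grip_width: 0.0513
grip_force: 0.0
[[-0.9564 -0.2919 -0.0033  0.4347]
 [-0.2919  0.9564 -0.0017  0.285 ]
 [ 0.0036 -0.0006 -1.      0.3318]
 [ 0.      0.      0.      1.    ]] [ 0.4518  0.0316 -0.059   1.4805 -0.0001  0.1551]
```

View pics/w3c.png

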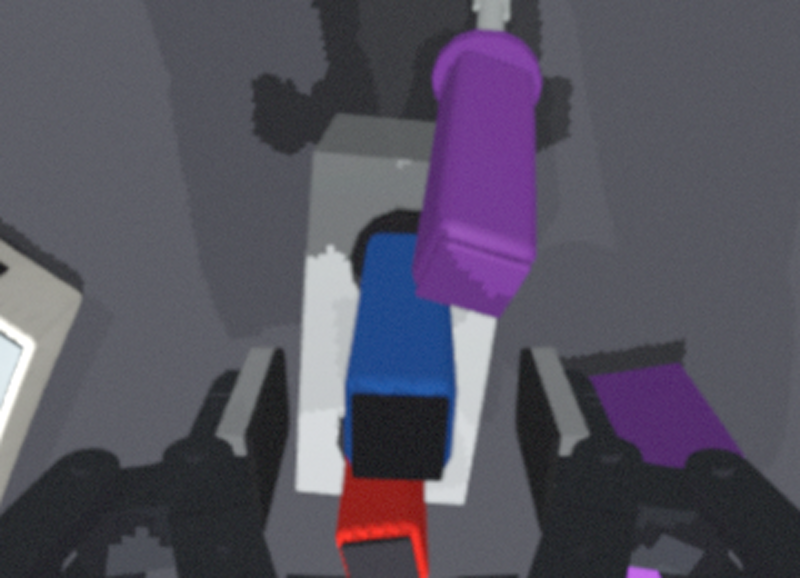

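The crop shows the blue driver's black top at crop (400,437), square with the fingers and midway between them, and the red driver clear below it. I'm going down to grasp.

```bash
python3 - <<'E'
from h import *
T=np.load("T3.npy")
P=np.array([onz("wrist",(100+x*.45,100+y*.45),0.1745,T) for x,y in [(352,395),(448,395),(443,480),(354,476)]])
Tt=(P-T[:2,3])@T[:2,:2];print(P.mean(0),Tt,Tt.mean(0))
E
python3 -m creep '[{"travel":[0,0,0.03],"twist":0,"grip":0.6},{"travel":[0,0,0.03],"twist":0,"grip":0.6},{"travel":[0,0,0.02],"twist":0,"grip":0.6},{"travel":[0,0,0],"twist":0,"grip":0.6},{"travel":[0,0,0],"twist":0,"grip":0},{"travel":[0,0,0],"twist":0,"grip":0},{"travel":[0,0,0],"twist":0,"grip":0},{"travel":[0,0,0],"twist":0,"grip":0}]' 60
python3 -m creep '[{"travel":[0,0,0],"twist":0,"grip":0},{"travel":[0,0,0],"twist":0,"grip":0},{"travel":[0,0,0],"twist":0,"grip":0}]'
```

```text
[0.4386 0.2863] [[ 0.0065 -0.0094]
 [ 0.0065  0.0099]
 [-0.0152  0.0095]
 [-0.0141 -0.0097]] [-0.0041  0.0001]
time: 7.03
ee_pos: [0.435, 0.2865, 0.2949]
tcp_rot: [-0.149, 0.989, 0.0, 0.001]
ft_force: [-1.0, 0.2, 2.9]
grip_width: 0.0232
grip_force: 58.8
time: 7.28
ee_pos: [0.4349, 0.2865, 0.2949]
tcp_rot: [-0.149, 0.989, 0.0, 0.001]
ft_force: [0.6, -0.1, 5.8]
grip_width: 0.0235
grip_force: 59.1
```

The grip holds at 23.5 mm. I'm lifting the driver straight up.

```bash
python3 -m creep '[{"travel":[0,0,-0.02],"twist":0,"grip":0},{"travel":[0,0,-0.04],"twist":0,"grip":0},{"travel":[0,0,-0.05],"twist":0,"grip":0},{"travel":[0,0,-0.05],"twist":0,"grip":0},{"travel":[0,0,-0.05],"twist":0,"grip":0},{"travel":[0,0,-0.05],"twist":0,"grip":0},{"travel":[0,0,0],"twist":0.146,"grip":0},{"travel":[0,0,0],"twist":0.146,"grip":0}]' 60
python3 -m creep '[{"travel":[0,0,0],"twist":0.146,"grip":0},{"travel":[0,0,0],"twist":0.146,"grip":0},{"travel":[0,0,0],"twist":0.146,"grip":0},{"travel":[0,0,0],"twist":0,"grip":0}]'
python3 -m creep '[{"travel":[-0.04,-0.045,0],"twist":0,"grip":0},{"travel":[-0.05,-0.055,0],"twist":0,"grip":0},{"travel":[-0.055,-0.06,0],"twist":0,"grip":0},{"travel":[-0.055,-0.06,0],"twist":0,"grip":0},{"travel":[-0.055,-0.06,0],"twist":0,"grip":0},{"travel":[-0.055,-0.06,0],"twist":0,"grip":0},{"travel":[-0.055,-0.06,0],"twist":0,"grip":0},{"travel":[-0.055,-0.06,0],"twist":0,"grip":0}]'
python3 -m creep '[{"travel":[0,0,0],"twist":0,"grip":0},{"travel":[0,0,0],"twist":0,"grip":0},{"travel":[0,0,0],"twist":0,"grip":0}]'
python3 - <<'E'
from h import *
T=wpose();im=robot.camera("wrist");print(T,robot.get_obs()["q"])
np.save("T4.npy",T);np.save("i4.npy",im)
cv2.imwrite("pics/w4.png",cv2.resize(im[100:370,100:460],(800,600),interpolation=cv2.INTER_CUBIC)[:,:,::-1])
E
```

```text
time: 7.95
ee_pos: [0.4347, 0.2864, 0.4257]
tcp_rot: [-0.032, 0.999, 0.001, 0.002]
ft_force: [0.3, 0.0, -1.8]
grip_width: 0.0235
grip_force: 59.4
time: 8.28
ee_pos: [0.4343, 0.2862, 0.4229]
tcp_rot: [0.138, 0.99, -0.0, -0.001]
ft_force: [-0.3, 0.4, -0.4]
grip_width: 0.0232
grip_force: 59.3
time: 8.95
ee_pos: [0.5745, 0.006, 0.423]
tcp_rot: [0.135, 0.991, 0.0, -0.0]
ft_force: [0.9, 0.6, -0.3]
grip_width: 0.0235
grip_force: 59.5
time: 9.2
ee_pos: [0.574, 0.0078, 0.4228]
tcp_rot: [0.137, 0.991, 0.0, -0.001]
ft_force: [-1.6, 0.8, -0.6]
grip_width: 0.0232
grip_force: 59.4
[[-0.9627  0.2705 -0.0017  0.574 ]
 [ 0.2705  0.9627  0.0009  0.0078]
 [ 0.0019  0.0004 -1.      0.4228]
 [ 0.      0.      0.      1.    ]] [-0.102   0.1842  0.2844  1.672   0.0006  0.1709]
```

View pics/w4.png

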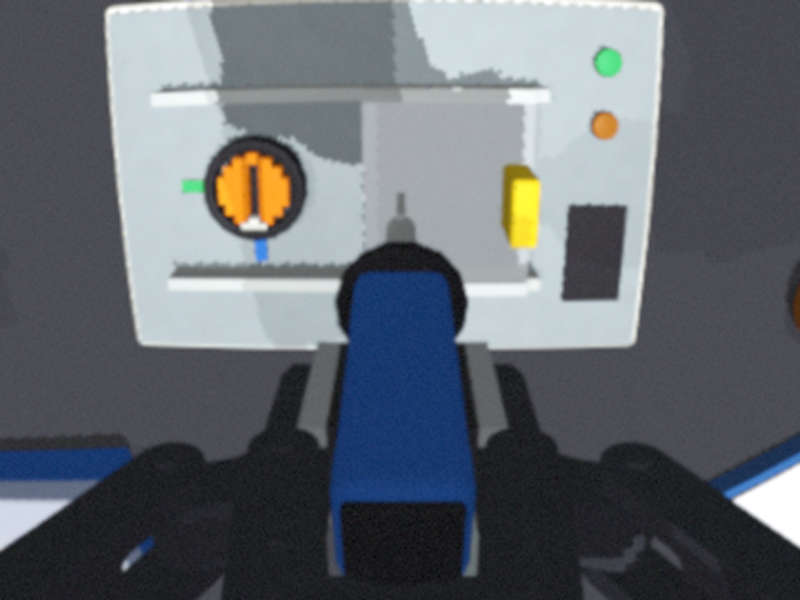

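The crop shows the orange selector at crop (254,188), with a near-vertical slot, the white pointer at (255,225) and the blue mark at (262,250). The green mark is at (193,187), the guard is open, and the blade tip is at (401,196).

Run:
```python
from h import *
T=np.load("T4.npy");im=np.load("i4.npy")
m=cv2.inRange(cv2.cvtColor(im,cv2.COLOR_RGB2HSV),(8,150,120),(20,255,255));m[:,:190]=0;m[:,240:]=0;m[:150]=0;m[215:]=0
h=cv2.convexHull(cv2.findNonZero(m));(c,r)=cv2.minEnclosingCircle(h);print("circle",c,r)
toW=lambda x,y,z:onz("wrist",(100+x*.45,100+y*.45),z,T)
px=lambda p:onz("wrist",p,.072,T)
s1=px(c);s2=toW(254.5,188,.072);print("slot",s1,s2)
g=cv2.cvtColor(im,cv2.COLOR_RGB2GRAY)
# dark slot pixels inside disc
ys,xs=np.mgrid[0:420,0:560];ins=np.hypot(xs-c[0],ys-c[1])<11
d=ins&(g<90);pts=np.c_[xs[d],ys[d]].astype(float)
W=np.array([px(p) for p in pts]);print(len(W),"slot centroid",W.mean(0));u=np.linalg.svd(W-W.mean(0))[2][0];print("slot dir",u,np.degrees(np.arctan2(u[1],u[0])))
ptr=toW(255,225,.072);print("pointer ang",np.degrees(np.arctan2(*(ptr-s1)[::-1])))
tip=toW(401,195,T[2,3]-.2829);print("tip",tip,"in tool",(tip-T[:2,3])@T[:2,:2])
for q,p in [("green",(193,187)),("blue",(262,250))]:
    w=toW(*p,.0605);print(q,w,np.linalg.norm(w-s1),np.degrees(np.arctan2(*(w-s1)[::-1])))
```

```text
circle (213.5, 185.5) 17.67776870727539
slot [ 0.5563 -0.0587] [ 0.5557 -0.0573]
59 slot centroid [ 0.5564 -0.0584]
slot dir [ 0.9574 -0.2887] -16.777555230262067
pointer ang -14.61926488405136
tip [0.5601 0.0118] in tool [0.0145 0.0001]
green [ 0.5487 -0.0899] 0.032153425197773526 -103.66539500806522
blue [ 0.5886 -0.0672] 0.03341979062325251 -14.762453538507483
```

Run:
```python
from h import *
T=np.load("T4.npy")
for n,p,d in [("cap front",(404,502),.1204),("cap back",(402,574),.1204),("handle top-front edge z160",(404,488),.1229),("flange front",(401,242),.2829-.071),("tip front",(401,193),.2829),("blade/shaft step",(401,213),.2829-.02)]:
    w=onz("wrist",(100+p[0]*.45,100+p[1]*.45),T[2,3]-d,T);print(n,((w-T[:2,3])@T[:2,:2]))
ims=[]
for c in ("scene","side"):
    im=robot.camera(c);u=proj(c,T[:3,3]+np.array([0,0,-.20])).astype(int);print(c,u)
    a=im[u[1]-60:u[1]+60,u[0]-40:u[0]+40];ims.append(cv2.resize(a,(400,600),interpolation=cv2.INTER_CUBIC))
    for d in (.12,.2829):print(proj(c,T[:3,3]-np.array([0,0,d]))-u+[40,60])
cv2.imwrite("pics/w5.png",np.hstack(ims)[:,:,::-1])
```

```text
cap front [0.0088 0.0006]
cap back [-0.0074  0.0003]
handle top-front edge z160 [0.0096 0.0007]
flange front [0.0206 0.0001]
tip front [0.0152 0.0001]
blade/shaft step [0.0136 0.0001]
scene [276 183]
[39.6914 33.2745]
[41.3459 85.5307]
side [291 162]
[40.9099 33.0502]
[39.4302 84.8943]
```

View pics/w5.png

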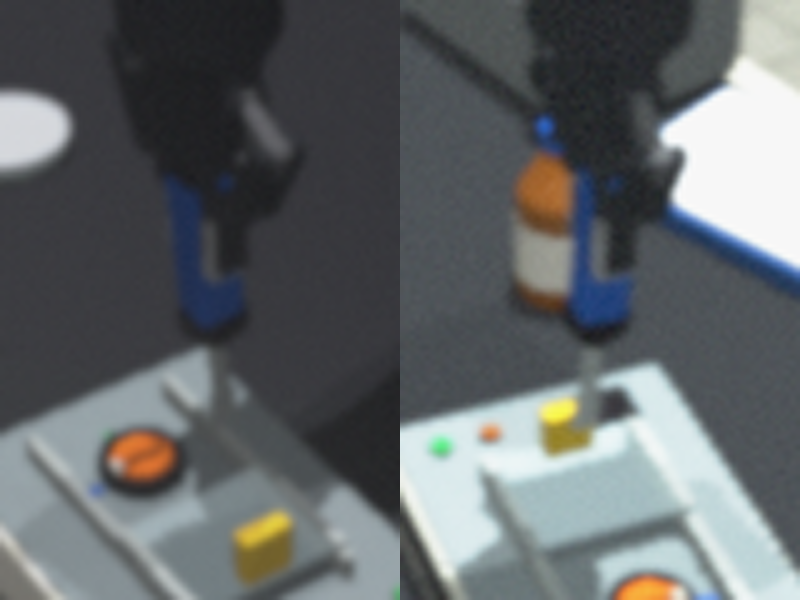

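The two views show the held driver leaning about 2 to 3 degrees in the grip, with the tip roughly 6.5 mm off towards the robot. That is along the slot, so I'm allowing for it in the approach.

```bash
python3 -m creep '[{"travel":[-0.005,-0.04,0],"twist":0,"grip":0},{"travel":[-0.005,-0.05,0],"twist":0,"grip":0},{"travel":[-0.005,-0.047,0],"twist":0,"grip":0},{"travel":[0,0,0.04],"twist":0,"grip":0},{"travel":[0,0,0.05],"twist":0,"grip":0},{"travel":[0,0,0.03],"twist":0,"grip":0},{"travel":[0,0,0],"twist":0,"grip":0},{"travel":[0,0,0],"twist":0,"grip":0}]' 60
python3 - <<'E'
from h import *
T=wpose();im=robot.camera("wrist");print(T)
np.save("T5.npy",T);np.save("i5.npy",im)
cv2.imwrite("pics/w6.png",cv2.resize(im[140:260,200:360],(800,600),interpolation=cv2.INTER_CUBIC)[:,:,::-1])
E
```

```text
time: 10.02
ee_pos: [0.5622, -0.0588, 0.3625]
tcp_rot: [0.136, 0.991, 0.0, -0.001]
ft_force: [0.6, 0.1, -1.0]
grip_width: 0.0232
grip_force: 59.5
[[-0.9631  0.2693 -0.0023  0.5622]
 [ 0.2693  0.9631  0.0006 -0.0588]
 [ 0.0024  0.     -1.      0.3625]
 [ 0.      0.      0.      1.    ]]
```

View pics/w6.png

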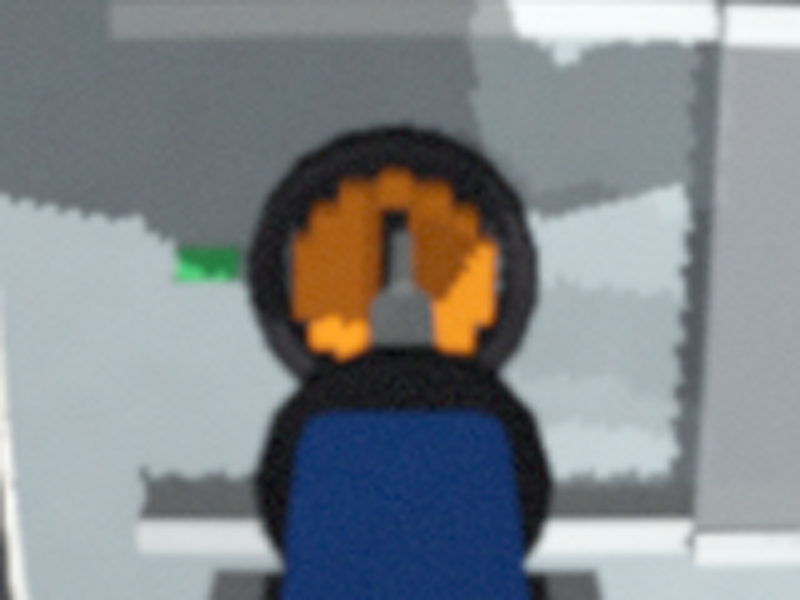

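The crop shows the slot centred at x≈395 and the blade at x≈403, which puts the blade 1.4 mm too far right. It is also about 3 mm too near the robot. I'm correcting both and going down gently.

```bash
python3 -m creep '[{"travel":[-0.007,-0.0028,0],"twist":0,"grip":0},{"travel":[0,0,0],"twist":0,"grip":0},{"travel":[0,0,0.006],"twist":0,"grip":0},{"travel":[0,0,0.006],"twist":0,"grip":0},{"travel":[0,0,0.005],"twist":0,"grip":0},{"travel":[0,0,0],"twist":0,"grip":0}]' 60
python3 -m creep '[{"travel":[0,0,0.005],"twist":0,"grip":0},{"travel":[0,0,0],"twist":0,"grip":0}]'
python3 -m creep '[{"travel":[0,0,0.004],"twist":0,"grip":0},{"travel":[0,0,0],"twist":0,"grip":0}]'
```

```text
time: 10.57
ee_pos: [0.5656, -0.0623, 0.3539]
tcp_rot: [0.137, 0.991, 0.0, -0.001]
ft_force: [-0.5, 0.1, -2.0]
grip_width: 0.0233
grip_force: 59.5
time: 10.73
ee_pos: [0.5656, -0.0623, 0.3516]
tcp_rot: [0.137, 0.991, 0.0, -0.001]
ft_force: [0.2, 0.1, -0.9]
grip_width: 0.0237
grip_force: 59.5
time: 10.9
ee_pos: [0.5657, -0.0623, 0.3498]
tcp_rot: [0.137, 0.991, 0.0, -0.0]
ft_force: [0.0, 0.3, -0.5]
grip_width: 0.0236
grip_force: 59.5
```

```bash
python3 -m creep '[{"travel":[0,0,0.003],"twist":0,"grip":0},{"travel":[0,0,0],"twist":0,"grip":0},{"travel":[0,0,0],"twist":0,"grip":0}]' 60
python3 - <<'E'
from h import *
T=wpose();im=robot.camera("wrist")
np.save("T6.npy",T);np.save("i6.npy",im)
cv2.imwrite("pics/w7.png",cv2.resize(im[140:260,200:360],(800,600),interpolation=cv2.INTER_CUBIC)[:,:,::-1])
E
```

```text
time: 11.15
ee_pos: [0.5658, -0.0623, 0.3486]
tcp_rot: [0.137, 0.991, -0.0, -0.0]
ft_force: [0.4, 0.2, -1.2]
grip_width: 0.0237
grip_force: 59.5
```

View pics/w7.png

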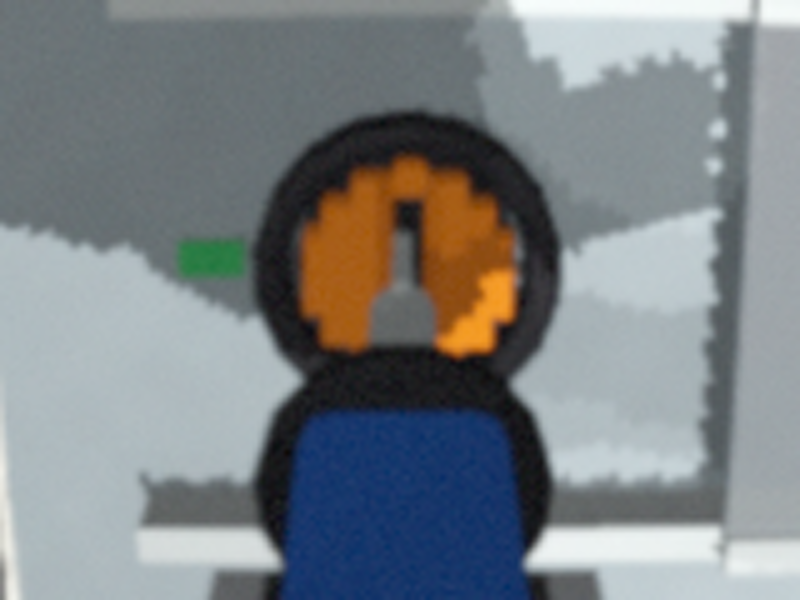

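The crop shows the blade (x≈403) inside the slot (392–423), with its front end about 4 mm short of the slot's end. I'm going a little deeper and then turning clockwise about the selector's axis.

```bash
python3 -m creep '[{"travel":[0,0.001,0.003],"twist":0,"grip":0},{"travel":[0,0,0],"twist":0,"grip":0},{"travel":[0,0,0],"twist":0,"grip":0}]' 80
python3 -m creep '[{"travel":[0,-0.0024,0],"twist":0.15,"grip":0},{"travel":[0,-0.0024,0],"twist":0.15,"grip":0},{"travel":[0,-0.0024,0],"twist":0.15,"grip":0},{"travel":[0,-0.0024,0],"twist":0.15,"grip":0},{"travel":[0,0,0],"twist":0,"grip":0}]'
```

```text
time: 11.45
ee_pos: [0.5659, -0.0618, 0.3471]
tcp_rot: [0.137, 0.991, -0.0, -0.0]
ft_force: [-0.0, 0.9, -1.4]
grip_width: 0.0231
grip_force: 80.1
time: 11.87
ee_pos: [0.5641, -0.0658, 0.3472]
tcp_rot: [0.365, 0.931, 0.001, 0.0]
ft_force: [0.5, 2.0, -2.8]
grip_width: 0.0232
grip_force: 80.3
```

```bash
python3 -m creep '[{"travel":[0,-0.0024,0],"twist":0.15,"grip":0},{"travel":[0,-0.0024,0],"twist":0.15,"grip":0},{"travel":[0,-0.0024,0],"twist":0.15,"grip":0},{"travel":[0,-0.0024,0],"twist":0.15,"grip":0},{"travel":[0,-0.0024,0],"twist":0.15,"grip":0},{"travel":[0,0,0],"twist":0,"grip":0}]'
python3 -m creep '[{"travel":[0,-0.0024,0],"twist":0.15,"grip":0},{"travel":[0,-0.0024,0],"twist":0.15,"grip":0},{"travel":[0,-0.0024,0],"twist":0.15,"grip":0},{"travel":[0,-0.0024,0],"twist":0.15,"grip":0},{"travel":[0,-0.0024,0],"twist":0.15,"grip":0},{"travel":[0,0,0],"twist":0,"grip":0},{"travel":[0,0,0],"twist":0,"grip":0}]'
python3 - <<'E'
from h import *
T=wpose();print(T,robot.get_obs()["wrist_torque"]);im=robot.camera("wrist")
np.save("T7.npy",T);np.save("i7.npy",im)
a=cv2.resize(im[140:260,200:360],(800,600),interpolation=cv2.INTER_CUBIC)
cv2.imwrite("pics/w8.png",a[:,:,::-1])
E
```

```text
time: 12.37
ee_pos: [0.5595, -0.069, 0.3473]
tcp_rot: [0.619, 0.786, 0.001, 0.0]
ft_force: [2.2, 1.5, -2.5]
grip_width: 0.0231
grip_force: 80.1
time: 12.95
ee_pos: [0.5538, -0.0692, 0.3473]
tcp_rot: [0.819, 0.574, 0.001, 0.0]
ft_force: [5.3, 2.1, -4.6]
grip_width: 0.0232
grip_force: 80.0
[[ 0.34    0.9404  0.0028  0.5538]
 [ 0.9404 -0.34    0.0009 -0.0692]
 [ 0.0017  0.0023 -1.      0.3473]
 [ 0.      0.      0.      1.    ]] [ 0.5305 -1.4582 -0.0192]
```

View pics/w8.png

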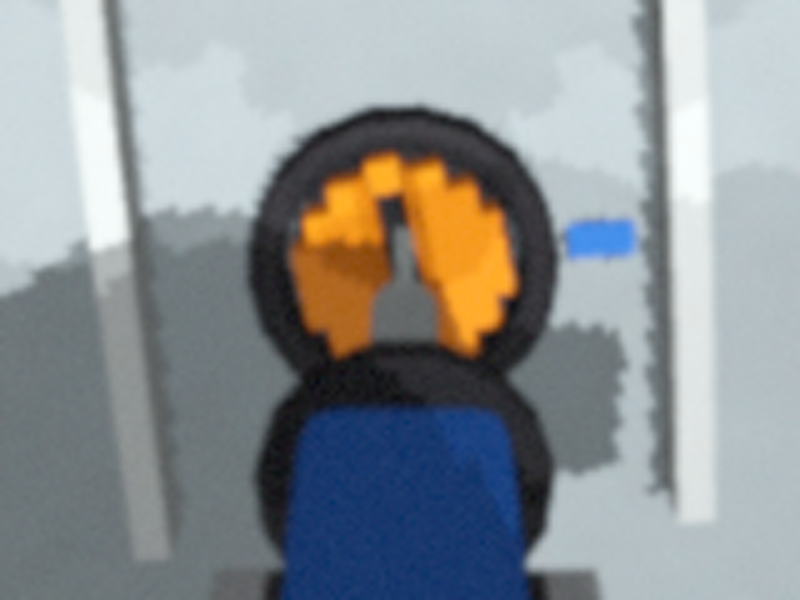

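The blade has carried the slot round. It lags the tool by about 8 degrees, so I'm turning 6 degrees more for margin, then easing back and withdrawing.

```bash
python3 -m creep '[{"travel":[0,-0.0022,0],"twist":0.13,"grip":0},{"travel":[0,0,0],"twist":0,"grip":0},{"travel":[0,0,0],"twist":0,"grip":0}]'
python3 - <<'E'
from h import *
T=wpose();im=robot.camera("wrist");c=robot.get_calibration("wrist")
# orange-pixel slot direction: dark pixels in disc
W0=np.array([.5563,-.0585]);p0=proj("wrist",np.r_[W0,.072],T);print("axis px",p0)
hsv=cv2.cvtColor(im,cv2.COLOR_RGB2HSV);ys,xs=np.nonzero(cv2.inRange(hsv,(90,120,80),(115,255,255)))
print("blue",[(b[0]) for b in blobs(im,(95,120,120),(115,255,255),10)][:4])
# slot edges per row
for r in range(178,192):
    row=hsv[r,265:300];o=(row[:,0]>5)&(row[:,0]<25)&(row[:,1]>130)
    print(r,''.join('o' if v else '.' for v in o))
E
python3 -m creep '[{"travel":[0,0.001,0],"twist":-0.05,"grip":0},{"travel":[0,0,-0.02],"twist":0,"grip":0},{"travel":[0,0,-0.04],"twist":0,"grip":0},{"travel":[0,0,-0.05],"twist":0,"grip":0},{"travel":[0,0,-0.05],"twist":0,"grip":0},{"travel":[0,0,0],"twist":0,"grip":0},{"travel":[0,0,0],"twist":0,"grip":0}]'
python3 - <<'E'
from h import *
T=wpose();print(T,robot.get_obs()["q"]);im=robot.camera("wrist")
np.save("T8.npy",T);np.save("i8.npy",im)
cv2.imwrite("pics/w9.png",cv2.resize(im[100:370,100:460],(800,600),interpolation=cv2.INTER_CUBIC)[:,:,::-1])
E
```

```text
time: 13.25
ee_pos: [0.5528, -0.069, 0.3475]
tcp_rot: [0.847, 0.531, 0.001, 0.001]
ft_force: [4.2, 1.2, -3.3]
grip_width: 0.0228
grip_force: 80.0
axis px [279.3106 193.0949]
blue [array([319.2, 182.9]), array([295.5, 230.5]), array([523.3, 236.3]), array([515.9, 240. ])]
178 ooooooooooooooooooooooooooooooo....
179 oooooooooooo...ooooooooooooooooo.o.
180 ooooooooooo....oooooooooooooooooooo
181 ooooooooooo.....ooooooooooooooooooo
182 ooooooooooo.....ooooooooooooooooooo
183 oooooooooooo....ooooooooooooooooooo
184 oooooooooooo....ooooooooooooooooooo
185 oooooooooooo.....oooooooooooooooooo
186 oooooooooooo.....oooooooooooooooooo
187 oooooooooooo......ooooooooooooooooo
188 ooooooooooooo.....ooooooooooooooooo
189 ooooooooooooo.....ooooooooooooooooo
190 ooooooooooooo.....ooooooooooooooooo
191 ooooooooooooo.....ooooooooooooooooo
time: 13.88
ee_pos: [0.5521, -0.0697, 0.4294]
tcp_rot: [0.837, 0.547, 0.0, 0.002]
ft_force: [-0.0, -0.0, -1.4]
grip_width: 0.0229
grip_force: 80.6
[[ 0.4025  0.9154  0.0019  0.5521]
 [ 0.9154 -0.4025 -0.0025 -0.0697]
 [-0.0015  0.0027 -1.      0.4294]
 [ 0.      0.      0.      1.    ]] [-0.2456  0.1377  0.2447  1.6755 -0.0019  1.7395]
```

View pics/w9.png

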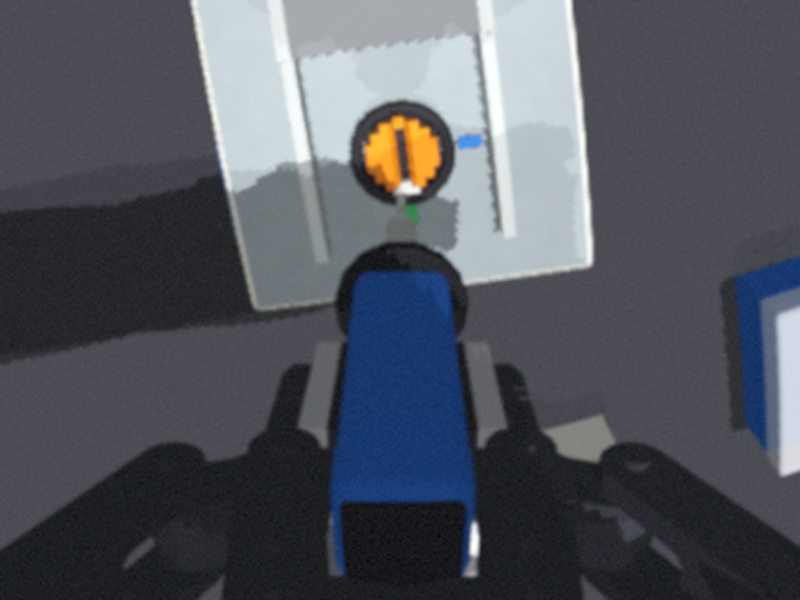

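The selector's pointer at (407,188) stands on the green mark (412,214), with its centre at (402,150). I have now viewed more pictures than the 10 allowed, so I'll rely on numbers only from here. Next is taking the driver back to the stand.

```bash
for i in 1 2; do :; done
python3 -m creep '[{"travel":[0,0,0],"twist":-0.153,"grip":0},{"travel":[0,0,0],"twist":-0.153,"grip":0},{"travel":[0,0,0],"twist":-0.153,"grip":0},{"travel":[0,0,0],"twist":-0.153,"grip":0},{"travel":[0,0,0],"twist":-0.153,"grip":0},{"travel":[0,0,0],"twist":-0.153,"grip":0},{"travel":[0,0,0],"twist":-0.153,"grip":0},{"travel":[0,0,0],"twist":-0.153,"grip":0}]'
python3 -m creep '[{"travel":[0,0,0],"twist":-0.153,"grip":0},{"travel":[0,0,0],"twist":-0.153,"grip":0},{"travel":[0,0,0],"twist":-0.153,"grip":0},{"travel":[0,0,0],"twist":-0.153,"grip":0},{"travel":[0,0,0],"twist":-0.153,"grip":0},{"travel":[0,0,0],"twist":-0.153,"grip":0},{"travel":[0,0,0],"twist":-0.153,"grip":0},{"travel":[0,0,0],"twist":-0.153,"grip":0}]'
python3 -m creep '[{"travel":[0,0,0],"twist":-0.153,"grip":0},{"travel":[0,0,0],"twist":-0.153,"grip":0},{"travel":[0,0,0],"twist":-0.153,"grip":0},{"travel":[0,0,0],"twist":0,"grip":0},{"travel":[0,0,0],"twist":0,"grip":0}]'
python3 - <<'E'
from h import *
T=wpose();g=np.array([.4430,.2887])
print(T,(g-T[:2,3])@T[:2,:2]/.5, np.degrees(np.arctan2(T[1,0],T[0,0])))
E
```

```text
time: 14.6
ee_pos: [0.5517, -0.0694, 0.4247]
tcp_rot: [0.488, 0.873, -0.001, -0.003]
ft_force: [-0.1, -0.0, -0.6]
grip_width: 0.0234
grip_force: 80.6
time: 15.27
ee_pos: [0.5517, -0.0694, 0.4246]
tcp_rot: [0.029, 1.0, 0.0, -0.003]
ft_force: [0.6, -0.3, -1.0]
grip_width: 0.0232
grip_force: 80.6
time: 15.68
ee_pos: [0.552, -0.0693, 0.4253]
tcp_rot: [-0.146, 0.989, 0.0, -0.002]
ft_force: [0.2, -0.3, -0.7]
grip_width: 0.023
grip_force: 80.6
[[-0.9572 -0.2895 -0.004   0.552 ]
 [-0.2895  0.9572  0.0003 -0.0693]
 [ 0.0038  0.0014 -1.      0.4253]
 [ 0.      0.      0.      1.    ]] [0.0013 0.7485] -163.1699090360081
```

```bash
python3 -m creep '[{"travel":[0,0.05,0],"twist":0,"grip":0},{"travel":[0,0.075,0],"twist":0,"grip":0},{"travel":[0,0.075,0],"twist":0,"grip":0},{"travel":[0,0.075,0],"twist":0,"grip":0},{"travel":[0,0.075,0],"twist":0,"grip":0},{"travel":[0,0.075,0],"twist":0,"grip":0},{"travel":[0,0.075,0],"twist":0,"grip":0},{"travel":[0,0.075,0],"twist":0,"grip":0}]'
python3 -m creep '[{"travel":[0,0.075,0],"twist":0,"grip":0},{"travel":[0,0.06,0],"twist":0,"grip":0},{"travel":[0,0.038,0],"twist":0,"grip":0},{"travel":[0,0,0.04],"twist":0,"grip":0},{"travel":[0,0,0.03],"twist":0,"grip":0},{"travel":[0,0,0],"twist":0,"grip":0},{"travel":[0,0,0],"twist":0,"grip":0},{"travel":[0,0,0],"twist":0,"grip":0}]'
python3 - <<'E'
from h import *
T=wpose();g=np.array([.4430,.2887])
print(T,(g-T[:2,3])@T[:2,:2]/.5, T[2,3]-.2829)
im=robot.camera("wrist");np.save("i9.npy",im);np.save("T9.npy",T)
p=proj("wrist",np.array([.4349,.2862,.082]),T);print("hole px",p)
x,y=int(p[0]),int(p[1])
g=cv2.cvtColor(im,cv2.COLOR_RGB2GRAY);print(np.array2string(g[y-26:y+30:2,x-30:x+32:2],max_line_width=250))
E
```

```text
time: 16.35
ee_pos: [0.4674, 0.2071, 0.4265]
tcp_rot: [-0.146, 0.989, -0.0, -0.001]
ft_force: [1.0, -0.3, -1.4]
grip_width: 0.0234
grip_force: 80.5
time: 17.02
ee_pos: [0.4433, 0.2882, 0.3925]
tcp_rot: [-0.147, 0.989, -0.0, -0.0]
ft_force: [-0.1, -0.1, -0.9]
grip_width: 0.0228
grip_force: 80.6
[[-0.9569 -0.2906 -0.0001  0.4433]
 [-0.2906  0.9569 -0.0002  0.2882]
 [ 0.0002 -0.0002 -1.      0.3925]
 [ 0.      0.      0.      1.    ]] [0.0003 0.0012] 0.10963274416759972
hole px [280.6397 185.296 ]
[[113 112 113 115 117 111 110 113 112 111 112 114 119 123 137 142 143 145 144 144 144 144 145 144 144 143 144 142 144 145 144]
 [114 115 111 115 112 113 113 112 112 111 113 113 112 114 112 123 144 142 143 144 143 143 144 143 143 141 144 143 143 146 144]
 [111 110 112 112 113 112 111 114 112 113 113 113 114 112 111 132 142 145 145 146 144 142 142 142 144 143 145 143 143 144 143]
 [113 114 112 115 115 113 113 111 114 113 112 112 113 112 111 118 142 143 145 145 142 142 144 141 143 142 144 143 144 141 143]
 [111 111 113 113 114 112 111 113 111 115 107  88  82  90  91  95 121 130 134 134 138 139 14
[... 2256 characters left out ...]
120 119 115 134 189 189 182 181 181 180 180 179 180 180 180 180]
 [191 192 193 193 194 192 191 192 192 192 193 187 137 124 117 117 114 112 130 189 190 180 178 180 179 180 180 181 180 179 179]
 [191 191 192 193 192 191 192 192 191 193 192 185 132 118 111 110 109 109 124 183 184 179 179 179 179 179 181 180 179 179 179]
 [192 193 192 192 193 192 192 191 192 187 174 130  72  54  52  53  50  51  59 130 157 171 178 179 179 178 180 178 180 179 180]
 [192 192 192 191 191 191 190 184 158 118  70  27  30  30  32  24  32  28  28  28  52  92 147 170 178 181 180 178 180 179 178]
 [191 192 191 192 190 187 158 101  48  28  33  41  34  36  32  34  30  33  35  32  26  26  45  80 138 190 189 188 184 189 189]]
```

Run:
```python
from h import *
T=np.load("T9.npy");f=lambda p,z:(onz("wrist",p,z,T)-T[:2,3])@T[:2,:2]
im=np.load("i9.npy");g=cv2.cvtColor(im,cv2.COLOR_RGB2GRAY)
m=(g<100).astype(np.uint8);m[:164]=0;m[194:]=0;m[:,:262]=0;m[:,302:]=0
h=cv2.convexHull(cv2.findNonZero(m));r=cv2.minAreaRect(h);print(r,[f(p,.082) for p in cv2.boxPoints(r)])
print("hole tool",f(r[0],.082),onz("wrist",r[0],.082,T))
print("tip front",f((280,185),T[2,3]-.2829),"thick",f((278.5,190),T[2,3]-.2829),f((281.5,190),T[2,3]-.2829))
```

```text
((281.38623046875, 178.8655242919922), (24.166234970092773, 23.4188289642334), 4.763641834259033) [array([ 0.0048, -0.0104]), array([ 0.0259, -0.0085]), array([0.0241, 0.0126]), array([0.0029, 0.0111])]
hole tool [0.0145 0.0012] [0.4291 0.2851]
tip front [0.0161 0.    ] thick [ 0.0119 -0.0012] [0.0119 0.0012]
```

```bash
python3 -m creep '[{"travel":[0.011,0.0024,0],"twist":0,"grip":0},{"travel":[0,0,0],"twist":0,"grip":0},{"travel":[0,0,0.02],"twist":0,"grip":0},{"travel":[0,0,0.02],"twist":0,"grip":0},{"travel":[0,0,0.016],"twist":0,"grip":0},{"travel":[0,0,0],"twist":0,"grip":0}]' 60
python3 -m creep '[{"travel":[0,0,0.01],"twist":0,"grip":0},{"travel":[0,0,0.01],"twist":0,"grip":0},{"travel":[0,0,0],"twist":0,"grip":0}]' 40
```

```text
time: 17.57
ee_pos: [0.437, 0.2876, 0.3609]
tcp_rot: [-0.147, 0.989, -0.001, -0.003]
ft_force: [0.3, -0.4, -1.6]
grip_width: 0.0228
grip_force: 80.6
time: 17.82
ee_pos: [0.4375, 0.2879, 0.3528]
tcp_rot: [-0.147, 0.989, -0.0, -0.001]
ft_force: [-0.2, -0.9, -1.5]
grip_width: 0.023
grip_force: 80.6
```

```bash
python3 -m creep '[{"travel":[0.001,0,0.02],"twist":0,"grip":0},{"travel":[0.002,0,0.02],"twist":0,"grip":0},{"travel":[0.002,0,0.02],"twist":0,"grip":0},{"travel":[0,0,0.01],"twist":0,"grip":0},{"travel":[0,0,0],"twist":0,"grip":0}]' 40
python3 -m creep '[{"travel":[0,0,0.012],"twist":0,"grip":0},{"travel":[0,0,0.01],"twist":0,"grip":0},{"travel":[0,0,0],"twist":0,"grip":0}]' 40
```

```text
time: 18.23
ee_pos: [0.435, 0.2871, 0.3171]
tcp_rot: [-0.147, 0.989, -0.0, -0.001]
ft_force: [1.0, -0.1, -2.1]
grip_width: 0.0228
grip_force: 80.6
time: 18.48
ee_pos: [0.435, 0.2872, 0.307]
tcp_rot: [-0.148, 0.989, -0.0, -0.001]
ft_force: [0.4, -0.1, -2.2]
grip_width: 0.0232
grip_force: 80.6
```

```bash
python3 -m creep '[{"travel":[0,0,0.008],"twist":0,"grip":0},{"travel":[0,0,0.008],"twist":0,"grip":0},{"travel":[0,0,0],"twist":0,"grip":0}]' 40
python3 -m creep '[{"travel":[0,0,0.006],"twist":0,"grip":0},{"travel":[0,0,0.002],"twist":0,"grip":0},{"travel":[0,0,0],"twist":0,"grip":0}]' 40
```

```text
time: 18.73
ee_pos: [0.4351, 0.2872, 0.2993]
tcp_rot: [-0.148, 0.989, -0.0, -0.001]
ft_force: [0.1, 0.3, -1.6]
grip_width: 0.0231
grip_force: 80.6
time: 18.98
ee_pos: [0.4352, 0.2872, 0.2959]
tcp_rot: [-0.148, 0.989, -0.0, -0.0]
ft_force: [-0.2, -0.2, -1.2]
grip_width: 0.0233
grip_force: 80.6
```

```bash
python3 -m creep '[{"travel":[0,0,0.002],"twist":0,"grip":0},{"travel":[0,0,0],"twist":0,"grip":0.6},{"travel":[0,0,0],"twist":0,"grip":0.6},{"travel":[0,0,0],"twist":0,"grip":0.6},{"travel":[0,0,0],"twist":0,"grip":0.6}]' 40
python3 -m creep '[{"travel":[0,0,-0.03],"twist":0,"grip":0.6},{"travel":[0,0,-0.05],"twist":0,"grip":0.6},{"travel":[0,0,-0.06],"twist":0,"grip":0.6},{"travel":[0,0,-0.06],"twist":0,"grip":0.6},{"travel":[0,0,-0.01],"twist":0,"grip":0.6},{"travel":[0,0,0],"twist":0,"grip":0.6},{"travel":[0,0,0],"twist":0,"grip":0.6}]'
python3 - <<'E'
from h import *
T=wpose();print(T)
for c in ("scene","side"):
    im=robot.camera(c);old=cv2.imread(f"pics/{c}0.png")[:,:,::-1].copy()
    cv2.imwrite(f"pics/{c}9.png",im[:,:,::-1])
    for I in (old,im): print(c,[b for b in blobs(I,(105,120,50),(122,255,255)) if (abs(b[0]-([400.9,228.5] if c=="scene" else [191.8,158.1]))).max()<12])
E
```

```text
time: 19.4
ee_pos: [0.4355, 0.2873, 0.2956]
tcp_rot: [-0.148, 0.989, 0.0, 0.0]
ft_force: [-0.3, 0.5, -0.2]
grip_width: 0.051
grip_force: 0.0
time: 19.98
ee_pos: [0.4354, 0.2873, 0.4003]
tcp_rot: [-0.148, 0.989, 0.0, 0.0]
ft_force: [0.4, 0.5, 0.6]
grip_width: 0.0517
grip_force: 0.0
[[-0.9565 -0.2918  0.0008  0.4354]
 [-0.2918  0.9565  0.0004  0.2873]
 [-0.0009  0.0001 -1.      0.4003]
 [ 0.      0.      0.      1.    ]]
scene [(array([400.9, 228.5]), array([395, 215,  14,  30, 231], dtype=int32))]
scene [(array([400.9, 229.6]), array([395, 218,  14,  28, 238], dtype=int32))]
side [(array([191.8, 158.1]), array([184, 146,  15,  27, 267], dtype=int32))]
side [(array([192. , 157.8]), array([185, 146,  14,  26, 258], dtype=int32))]
```

The driver's blobs match the start picture to within about a pixel in both views, so it is seated. Now the guard.

```bash
python3 -m creep '[{"travel":[0,0,0],"twist":0.145,"grip":0.6},{"travel":[0,0,0],"twist":0.145,"grip":0.6},{"travel":[0,0,0],"twist":0.145,"grip":0.6},{"travel":[0,0,0],"twist":0.145,"grip":0.6},{"travel":[0,0,0],"twist":0.145,"grip":0.6},{"travel":[0,0,0],"twist":0,"grip":0.6}]' 30
python3 -m creep '[{"travel":[-0.052,-0.045,0],"twist":0,"grip":0.6},{"travel":[-0.052,-0.045,0],"twist":0,"grip":0.6},{"travel":[-0.052,-0.045,0],"twist":0,"grip":0.6},{"travel":[-0.052,-0.045,0],"twist":0,"grip":0.6},{"travel":[-0.052,-0.045,0],"twist":0,"grip":0.6},{"travel":[-0.052,-0.045,0],"twist":0,"grip":0.6},{"travel":[-0.052,-0.045,0],"twist":0,"grip":0.6},{"travel":[-0.052,-0.045,0],"twist":0,"grip":0.6}]'
python3 -m creep '[{"travel":[0,0,0.04],"twist":0,"grip":0.6},{"travel":[0,0,0.05],"twist":0,"grip":0.6},{"travel":[0,0,0],"twist":0,"grip":0.6},{"travel":[0,0,0],"twist":0,"grip":0.6}]'
python3 - <<'E'
from h import *
T=wpose();print(T);g=np.array([.5867,.0577]);print("to goal",(g-T[:2,3])@T[:2,:2])
im=robot.camera("wrist")
for c,s in blobs(im,(22,150,120),(34,255,255)):print(c,s,(onz("wrist",c,0.1115,T)-T[:2,3])@T[:2,:2])
E
```

```text
time: 20.58
ee_pos: [0.4349, 0.2871, 0.398]
tcp_rot: [0.137, 0.991, -0.001, -0.002]
ft_force: [0.9, 0.6, -0.0]
grip_width: 0.0516
grip_force: 0.0
time: 21.25
ee_pos: [0.5874, 0.0562, 0.3986]
tcp_rot: [0.135, 0.991, -0.0, -0.001]
ft_force: [0.5, 1.2, 0.1]
grip_width: 0.0515
grip_force: 0.0
time: 21.58
ee_pos: [0.586, 0.0577, 0.3519]
tcp_rot: [0.135, 0.991, -0.0, -0.004]
ft_force: [-0.5, 0.8, 0.7]
grip_width: 0.0513
grip_force: 0.0
[[-0.9633  0.2684 -0.0072  0.586 ]
 [ 0.2684  0.9633  0.0002  0.0577]
 [ 0.007  -0.0018 -1.      0.3519]
 [ 0.      0.      0.      1.    ]]
to goal [-0.0007  0.0002]
[280.2 223.2] [273 199  15  49 713] [ 0.0018 -0.0006]
```

```bash
python3 -m creep '[{"travel":[0,0,0.06],"twist":0,"grip":0.6},{"travel":[0,0,0.06],"twist":0,"grip":0.6},{"travel":[0,0,0.054],"twist":0,"grip":0.6},{"travel":[0,0,0],"twist":0,"grip":0.6},{"travel":[0,0,0],"twist":0,"grip":0},{"travel":[0,0,0],"twist":0,"grip":0},{"travel":[0,0,0],"twist":0,"grip":0},{"travel":[0,0,0],"twist":0,"grip":0}]' 30
python3 -m creep '[{"travel":[0,0,0],"twist":0,"grip":0},{"travel":[0,0,0],"twist":0,"grip":0}]'
python3 -m creep '[{"travel":[0,-0.02,0],"twist":0,"grip":0},{"travel":[0,-0.03,0],"twist":0,"grip":0},{"travel":[0,-0.03,0],"twist":0,"grip":0},{"travel":[0,-0.03,0],"twist":0,"grip":0},{"travel":[0,-0.03,0],"twist":0,"grip":0},{"travel":[0,-0.025,0],"twist":0,"grip":0},{"travel":[0,-0.015,0],"twist":0,"grip":0},{"travel":[0,0,0],"twist":0,"grip":0}]'
python3 -m creep '[{"travel":[0,-0.004,0],"twist":0,"grip":0},{"travel":[0,0,0],"twist":0,"grip":0}]'
```

```text
time: 22.3
ee_pos: [0.588, 0.057, 0.272]
tcp_rot: [0.136, 0.991, -0.001, 0.003]
ft_force: [-0.9, -4.6, 4.5]
grip_width: 0.0112
grip_force: 33.1
time: 22.47
ee_pos: [0.5879, 0.0569, 0.272]
tcp_rot: [0.137, 0.991, -0.001, 0.003]
ft_force: [-0.9, -4.5, 7.0]
grip_width: 0.0112
grip_force: 33.3
time: 23.13
ee_pos: [0.5636, -0.0301, 0.272]
tcp_rot: [0.137, 0.991, 0.0, 0.003]
ft_force: [-1.3, -1.2, 5.5]
grip_width: 0.011
grip_force: 33.3
time: 23.3
ee_pos: [0.5634, -0.0307, 0.272]
tcp_rot: [0.136, 0.991, 0.001, 0.003]
ft_force: [-0.5, 1.4, 6.8]
grip_width: 0.0113
grip_force: 33.3
```

```bash
python3 -m creep '[{"travel":[0,-0.003,0],"twist":0,"grip":0},{"travel":[0,0,0],"twist":0,"grip":0.6},{"travel":[0,0,0],"twist":0,"grip":0.6},{"travel":[0,0,0],"twist":0,"grip":0.6},{"travel":[0,0,-0.04],"twist":0,"grip":0.6},{"travel":[0,0,-0.06],"twist":0,"grip":0.6},{"travel":[0,0,-0.06],"twist":0,"grip":0.6},{"travel":[0,0,0],"twist":0,"grip":0.6}]'
python3 -m creep '[{"travel":[0,0,-0.04],"twist":0,"grip":0.6},{"travel":[0,0,0],"twist":0,"grip":0.6},{"travel":[0,0,0],"twist":0,"grip":0.6}]'
python3 - <<'E'
from h import *
T=wpose();im=robot.camera("wrist");print(T[:3,3])
Y=np.array([np.sin(.273),np.cos(.273)])
for c,s in blobs(im,(22,150,120),(34,255,255)):w=onz("wrist",c,0.1115,T);print("tab",w,"guard ~",(w-[.5563,-.0585])@Y-.030)
w=im.min(2);
for r in (0,):
    print("orange",[ (b[0],onz("wrist",b[0],.072,T)) for b in blobs(im,(6,110,60),(21,255,255),30)])
for c in ("scene","side"):
    im=robot.camera(c)
    print(c,[b[0] for b in blobs(im,(105,120,50),(122,255,255)) if (abs(b[0]-([400.9,228.5] if c=="scene" else [191.8,158.1]))).max()<12],[b[0] for b in blobs(im,(0,150,60),(6,255,255))])
E
```

```text
time: 23.97
ee_pos: [0.5632, -0.0325, 0.3552]
tcp_rot: [0.136, 0.991, -0.0, 0.006]
ft_force: [1.0, 0.2, 1.3]
grip_width: 0.0513
grip_force: 0.0
time: 24.22
ee_pos: [0.5622, -0.0323, 0.369]
tcp_rot: [0.136, 0.991, -0.0, 0.001]
ft_force: [-0.4, 0.3, -0.5]
grip_width: 0.0511
grip_force: 0.0
[ 0.5622 -0.0323  0.369 ]
tab [ 0.5602 -0.0294] guard ~ -0.0009430339232892118
orange [(array([429.4, 166.8]), array([0.5692, 0.1036])), (array([507.1, 242.1]), array([0.675 , 0.1916])), (array([543. , 271.1]), array([0.7389, 0.2568]))]
scene [array([401.1, 229.1])] [array([390.6, 251.7])]
side [array([192. , 157.7])] [array([211. , 151.4])]
```

The guard is shut (about 0 mm), and the blue and red drivers are in place. I'm handing in.

```bash
python3 -c "
from plant import robot
print(robot.close_job())"
```

```text
the job is handed in; nothing more can be done
None
```

The job is handed in (no verdict was returned) at about 24 s of the 72 s: by my measurements the selector is at the green mark, the blue driver is back in its hole and the guard is shut, but I viewed 12 pictures, two over the limit of 10.

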